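Gather the nuts in the tote's yellow corner

TASK

Put the stray steel nut that lies on the bench into the blue tote with the other three, while the tote stands on the bench. Then lift the tote by its handle clear of the bench and tip it about 25 degrees, down towards its yellow corner, until all four nuts have slid together onto the yellow patch there. Finish while still holding the tote like that, steady and tipped with the nuts in the yellow corner and only the gripper carrying it, and leave the tape roll, paint pot and spray can where they are.

Things in the scene. Friction and masses are not known exactly. Their poses are not given: they have to be found in the camera images.
- tote: blue open-topped plastic tote, outside 210 (x) x 170 (y) x 60 mm high, walls and floor 5 mm, 0.26 to 0.4 kg without the nuts, loose on the bench at any yaw; origin at the centre of its underside, z up. Its +x +y corner is yellow, floor and walls. Nuts start to slide on its slick floor at 6 to 9 degrees; along a wall they need some 13, so tip it down along both x and y
- tote_handle (a point): middle of the tote's handle, axes as the tote's: a black rubber bar above the tote's middle, 210 mm long along the tote's x, 16 mm wide (y), 14 mm high; this point is 118 mm above the tote's underside, the bar's underside 111 and its top 125. A thin post, 18 mm wide, carries it at each end; open space below
- tote_patch (a point): centre of the rectangular yellow patch on the tote's inner floor (tote x 50, y 36, z 5 mm), axes as the tote's; the patch is 100 mm along x and 88 mm along y and reaches into the yellow corner's inner walls
- tote_corner (a point): outer bottom corner of the tote at its yellow corner (tote x 105, y 85, z 0 mm), the lowest point when tipped that way
- stray_nut: the stray nut, on the bench beside the tote at the start: steel hexagon nut, 27 mm across the flats, 31 mm across the corners, 15 mm thick, open hole of about 18 mm, 50 g, lying flat; origin at the centre of its underside, z is the hole's axis, its x axis is square to a pair of flats (so are the directions 60 and 120 degrees from it)
- nut1: a nut loose on the tote's floor: like the stray nut
- nut2: a nut loose on the tote's floor: like the stray nut
- nut3: a nut loose on the tote's floor: like the stray nut
- tape_roll: bystander: yellow roll of tape lying flat, 90 mm outside and 70 mm inside diameter, 25 mm high, 0.12 kg, loose; origin at the centre of its underside
- paint_pot: bystander: white and green paint pot with its lid on, 94 mm in diameter, 93 mm high, 0.6 kg, loose; origin at the centre of its underside
- spray_can: bystander: red and silver spray can with a white cap, 57 mm in diameter, 150 mm high, 0.3 kg, loose; origin at the centre of its underside

How it is judged:
On the way:
1. the stray nut lies in the tote, let go, while the tote stands on the bench (x of stray_nut in the frame of tote between -0.1 and 0.1 m and y of stray_nut in the frame of tote between -0.08 and 0.08 m and z of stray_nut in the frame of tote between 0 and 0.045 m and contact force between the fingers and stray_nut below 0.1 N and height (world z) of tote below 0.012 m and angle between tote's own z axis and vertical below 0.1 rad), for 0.2 s.
At the end, for the whole second after the job is handed in: Gripper holds the tote, yellow corner 20 mm or more above the bench, touching nothing else; tipped 15 to 45 degrees, at least 7 down towards the yellow corner along its x and its y; all four nuts' centres over the yellow patch, in the tote, untouched by the fingers; all still (height (world z) of tote_corner above 0.02 m and contact force between the fingers and tote above 1 N and angle between tote's own z axis and vertical between 0.26 and 0.79 rad and angle between tote's own x axis and vertical above 1.691 rad and angle between tote's own y axis and vertical above 1.691 rad and linear speed of each of tote, nut1, nut2, nut3, stray_nut below 0.03 m/s and angular speed of tote below 0.2 rad/s and contact force between tote and tape_roll below 0.1 N and contact force between tote and paint_pot below 0.1 N and contact force between tote and spray_can below 0.1 N and x of nut1 in the frame of tote between 0 and 0.105 m and y of nut1 in the frame of tote between -0.008 and 0.085 m and z of nut1 in the frame of tote between 0 and 0.055 m and contact force between the fingers and nut1 below 0.1 N and x of nut2 in the frame of tote between 0 and 0.105 m and y of nut2 in the frame of tote between -0.008 and 0.085 m and z of nut2 in the frame of tote between 0 and 0.055 m and contact force between the fingers and nut2 below 0.1 N and x of nut3 in the frame of tote between 0 and 0.105 m and y of nut3 in the frame of tote between -0.008 and 0.085 m and z of nut3 in the frame of tote between 0 and 0.055 m and contact force between the fingers and nut3 below 0.1 N and x of stray_nut in the frame of tote between 0 and 0.105 m and y of stray_nut in the frame of tote between -0.008 and 0.085 m and z of stray_nut in the frame of tote between 0 and 0.055 m and contact force between the fingers and stray_nut below 0.1 N); the arm keeps its last pose, push and grip.
It fails at once if the tape roll is pushed more than 30 mm or tipped over (distance of tape_roll from where it was at the start of the episode above 0.03 m or angle between tape_roll's own z axis and vertical above 0.5 rad).
It fails at once if the paint pot is pushed more than 30 mm or tipped over (distance of paint_pot from where it was at the start of the episode above 0.03 m or angle between paint_pot's own z axis and vertical above 0.5 rad).
It fails at once if the spray can is pushed more than 30 mm or tipped over (distance of spray_can from where it was at the start of the episode above 0.03 m or angle between spray_can's own z axis and vertical above 0.5 rad).
It fails at once if the tote is tipped beyond 60 degrees (angle between tote's own z axis and vertical above 1.05 rad).
It also fails if it takes over 51 s, if anything falls off the work surface, if the arm or the gripper's body presses on something with over 40 N, if the wrist force passes 120 N, or if a joint passes its speed limit or range.

ROBOT

A 7-joint arm with a two-finger parallel gripper is mounted at the origin on the work surface. World frame = base frame: x ahead of the robot, y to its left, z up, the work surface at z = 0. Lengths are in m, angles in rad, forces in N, time in s.
With the tool pointing down it reaches from about 0.4 to 0.9 m from the base axis. Payload 5.5 kg.
Tool frame: the origin (TCP) lies at the very end of the fingers, on their centre line; the grasp point (between the pads) lies 19 mm behind it; z points along the fingers, y is the line along which they close (so a half turn about z gives the same grasp; the last joint's range is limited). The gripper opens to 85 mm and grips with 20 to 120 N. Pads are 22 mm wide; open, the fingers measure 114 mm over their backs; the gripper's body (76 mm by 85 mm) begins 54 mm behind the grasp point. The pads swing forward as they close: fully open they stand 13 mm farther back than shut.
Start: joints at [1.463, 0.501, -0.427, 1.55, 0.221, 1.138, -0.21], TCP at [0.236, -0.606, 0.231] pointing down, gripper open.
Joint ranges: [-2.88, 2.88], [-0.31, 2.03], [-1.54, 1.56], [0.2, 2.42], [-1.41, 4.55], [0.19, 2.02], [-2.57, 2.57]. Speed limits (rad/s): [2.57, 2.57, 3.14, 3.14, 3.14, 3.14, 3.14].

INTERFACE

Orientations are given as a 3x3 rotation matrix whose columns are the frame's x, y, z axes.
In Python, from rig import ctrl gives the robot as it stands.
- The arm moves only by the shell command python3 -m crank 'ROWS' [FORCE]. ROWS is JSON, one flat list of numbers, 7 for each row, row after row: the opening, from -1 (shut) to 1 (fully open), then the shift along the tool's x, y, z in units of 40 cm (1.0 is 40 cm), then the turn, a rotation vector about the tool's x, y, z in units of 90 degrees (1.0 is 90 degrees). In form: [fingers, x, y, z, wx, wy, wz, fingers, x, y, z, wx, wy, wz, ...]. A call has 1 to 10 rows; each row is the pose to reach, as a shift and turn from the pose commanded when the call began, along the tool's axes at that moment; what a row does not reach only later rows make up. A row lasts 1/8 s, in which the tool goes at most 62.5 mm and 10.7 degrees, less where a joint would pass 70% of its speed; a pose out of reach is approached as far as the arm can. A call with a number of a shift or a turn outside -1 to 1 is refused whole. A call with a gripper value outside its range is refused whole. The fingers move at their own pace and stop on an object; FORCE is the grip in N (left out, the last holds). Time passes only in rows, so rows that repeat a pose let the fingers close. It gives the time, the measured TCP pose, the force, the opening and the grip force at its end, in the units of the state.
- ctrl.get_state(): the state, without advancing time (a new reading comes with each control period).
- ctrl.grab_frame(name): name is "scene" or "top"; returns a dict with "color" (480x640x3 uint8, red, green, blue), "range_z" (480x640 float32, m along the optical axis (not along the pixel's ray), 0 where there is no reading), "fx", "fy", "cx", "cy" (pixels), "position" and "orientation" of the camera in the world. Camera axes: x right, y down, z forward; pixel columns grow to the right and rows downward; lengths in m; the calibration is good to about 2 mm. A picture is of the moment at which its call begins.
- ctrl.job_done(): hands the job in; it is judged then, once.
The state is a dict: "t": time; "q": joint angles; "joint_vel": joint speeds; "joint_torque": joint torques, N m; "ee_pos": TCP position; "orientation": TCP orientation; "contact_force": force on the tool from outside, world axes, zero at the start; "ft_torque": the same for the moment, N m; "grip_width": finger opening in m; "grasp_force": force on a finger pad.
Only numpy, scipy, OpenCV 4.12 (cv2) and the standard library are available. Lean on these libraries where they do the work, as an engineer would, in place of code of your own. Each camera call takes 0.05 s, during which the arm holds its last target. There are 200 camera calls.

## Working session

There is one attempt and no reset: what is moved stays moved. The work goes in short steps, Python scripts to look and compute and a shell command to move; the robot and the scene stay as the last step left them, time stands still between calls to the robot, and variables do not carry over. Pictures are saved under pics/ and viewed, at most 10 in all, crops included, and the job is handed in when it is done.

```bash
ls; mkdir -p pics
python3 - <<'E'
from rig import ctrl
import cv2,numpy as np,pickle
F={}
for n in("top","scene"):
    f=ctrl.grab_frame(n);F[n]=f;cv2.imwrite(f"pics/{n}0.png",f["color"][:,:,::-1]);print(n,f["fx"],f["cx"],f["position"],np.round(f["orientation"],3).tolist())
pickle.dump(F,open("f0.pkl","wb"))
s=ctrl.get_state();print(s["t"],s["ee_pos"],np.round(s["orientation"],3).tolist(),s["grip_width"])
E
```

```text
pics
top 576.2443607715771 314.9602416988475 [0.49456527 0.01880966 1.2024703 ] [[0.028, -0.998, 0.051], [-0.999, -0.029, -0.032], [0.033, -0.05, -0.998]]
scene 524.9922300654786 311.25114389774694 [1.14065311 0.12198228 0.85718142] [[-0.236, 0.77, -0.592], [0.972, 0.186, -0.147], [-0.003, -0.61, -0.792]]
0.1 [ 0.23530376 -0.60527223  0.23036403] [[0.932, 0.362, -0.001], [0.362, -0.932, 0.002], [0.0, -0.002, -1.0]] 0.0851938459421608
```

View pics/top0.png

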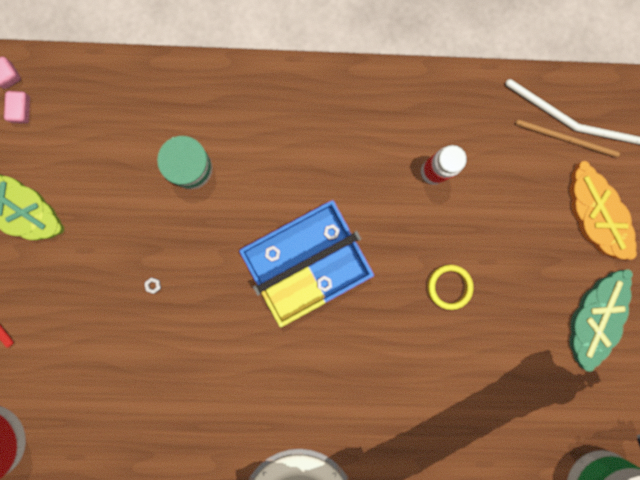

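View pics/scene0.png

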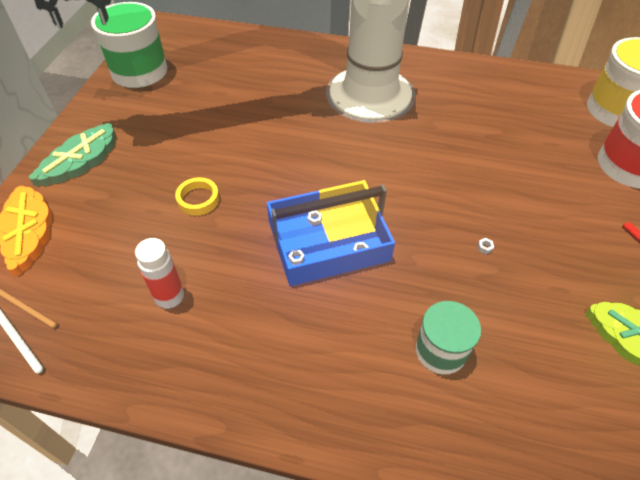

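```bash
cat > h.py <<'E'
import numpy as np,cv2
from rig import ctrl
def cloud(f):
    z=f["range_z"];v,u=np.mgrid[:480,:640]
    p=np.stack([(u-f["cx"])/f["fx"]*z,(v-f["cy"])/f["fy"]*z,z],-1)
    return p@np.array(f["orientation"]).T+np.array(f["position"])
def rows(target_p,target_R):
    from scipy.spatial.transform import Rotation as Ro
    s=ctrl.get_state();R=np.array(s["orientation"])
    d=R.T@(np.array(target_p)-s["ee_pos"])/.4
    w=Ro.from_matrix(R.T@target_R).as_rotvec()/(np.pi/2)
    print("shift",d.round(4),"turn",w.round(4),"t",s["t"])
def down(yaw): # tool x at yaw, z down
    c,s=np.cos(yaw),np.sin(yaw);return np.array([[c,s,0],[s,-c,0],[0,0,-1.]])
E
python3 - <<'E'
import pickle
from h import *
F=pickle.load(open("f0.pkl","rb"))
for n,box in(("top",(200,340,230,385)),("scene",(180,285,262,398))):
    f=F[n];P=cloud(f);c=f["color"].astype(int);a,b,l,r=box
    m=np.zeros((480,640),bool);m[a:b,l:r]=1
    col=(c.max(2)-c.min(2)>60)
    rim=m&(abs(P[...,2]-.06)<.006)&((c[...,2]>c[...,0]+50)|((c[...,1]>130)&(c[...,2]<100)))
    q=P[rim][:,:2];print(n,"rim",len(q),cv2.minAreaRect((q*1000).astype(np.float32)))
    h=m&(P[...,2]>.1)&(c.max(2)<90);q=P[h];
    mu=q.mean(0);U=np.linalg.svd(q[:,:2]-mu[:2])[2][0];t=(q[:,:2]-mu[:2])@U
    print(" handle",len(q),mu[:2]+U*(t.max()+t.min())/2,np.median(q[:,2]),U,np.degrees(np.arctan2(U[1],U[0])),np.ptp(t))
    u0,v0=((152,286) if n=="top" else (486,245))
    cr=f["color"][v0-16:v0+16,u0-16:u0+16]
    k=P[v0-16:v0+16,u0-16:u0+16];mm=(cr.max(2).astype(int)-cr.min(2)<45)&(cr.max(2)>90)
    q=k[mm&(k[...,2]>.007)];print(" nut",len(q),(q.min(0)+q.max(0))/2,q.mean(0),np.ptp(q,axis=0))
    cv2.imwrite(f"pics/nut_{n}.png",cv2.resize(cr[:,:,::-1],(400,400),interpolation=cv2.INTER_CUBIC))
a=cv2.imread("pics/nut_top.png");b=cv2.imread("pics/nut_scene.png");cv2.imwrite("pics/nuts.png",np.hstack([a,b]))
P=cloud(F["top"])
for u,v in((282,323),(370,274),(332,205),(242,252)):print(u,v,P[v,u])
E
```

```text
top rim 829 ((496.4980773925781, -1.1891937255859375), (170.8435516357422, 210.84254455566406), 30.126028060913086)
 handle 685 [ 0.49812336 -0.00162817] 0.12540911077910666 [-0.49819468  0.8670652 ] 119.8806326852257 0.20846977719893442
 nut 115 [0.44139576 0.31068029 0.01414566] [0.44204526 0.31016467 0.01436999] [0.02855485 0.02792264 0.01354907]
scene rim 1252 ((496.95672607421875, -1.6170806884765625), (175.69720458984375, 211.7866973876953), 30.133968353271484)
 handle 241 [ 5.05582077e-01 -6.25531355e-05] 0.12104625292780269 [ 0.49454787 -0.86915039] -60.36005897528016 0.2154954428686903
 nut 145 [0.78503357 0.22306457 0.43213391] [0.45048578 0.30866863 0.0193018 ] [0.71123908 0.20216457 0.85009503]
282 323 [0.37735056 0.04247153 0.05796848]
370 274 [ 0.47843392 -0.12905186  0.06034009]
332 205 [ 0.61366542 -0.05000534  0.05927372]
242 252 [0.51491426 0.12549636 0.0604678 ]
```

View pics/nuts.png

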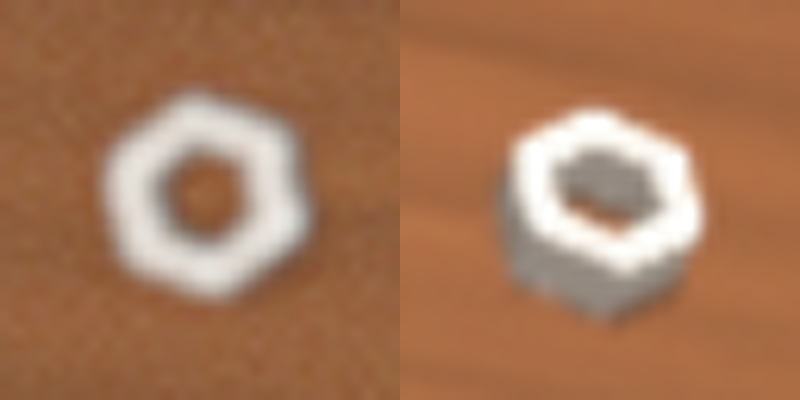

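Run:
```python
from h import *
D=np.radians
rows([.48,-.2,.23],down(D(9)));rows([.442,.31,.23],down(D(9)));rows([.442,.31,.06],down(D(9)))
```

```text
shift [ 0.9373 -0.7226  0.0022] turn [-1.100e-03  1.000e-04  1.361e-01] t 0.1
shift [ 1.3109 -1.9453  0.0043] turn [-1.100e-03  1.000e-04  1.361e-01] t 0.1
shift [ 1.3109 -1.9446  0.4293] turn [-1.100e-03  1.000e-04  1.361e-01] t 0.1
```

```bash
python3 -m crank '[1,0.937,-0.722,0,0,0,0.136,1,0.937,-0.722,0,0,0,0.136,1,0.937,-0.722,0,0,0,0.136,1,0.937,-0.722,0,0,0,0.136,1,0.937,-0.722,0,0,0,0.136,1,0.937,-0.722,0,0,0,0.136,1,0.937,-0.722,0,0,0,0.136,1,0.937,-0.722,0,0,0,0.136,1,0.937,-0.722,0,0,0,0.136]'
python3 - <<'E'
from h import *
D=np.radians
rows([.442,.31,.23],down(D(9)));rows([.442,.31,.06],down(D(9)))
E
```

```text
t: 1.23
ee_pos: [0.4817, -0.1969, 0.2313]
orientation: [[0.987, 0.163, 0.001], [0.163, -0.987, 0.001], [0.001, -0.001, -1.0]]
contact_force: [-0.3, 0.4, 0.3]
grip_width: 0.0855
grasp_force: 0.0
shift [ 0.109  -1.2665  0.005 ] turn [-0.0008 -0.0005  0.0044] t 1.225
shift [ 0.1086 -1.2659  0.43  ] turn [-0.0008 -0.0005  0.0044] t 1.225
```

```bash
python3 -m crank '[1,0.085,-1,0,0,0,0,1,0.085,-1,0,0,0,0,1,0.085,-1,0,0,0,0,1,0.085,-1,0,0,0,0,1,0.085,-1,0,0,0,0,1,0.085,-1,0,0,0,0,1,0.085,-1,0,0,0,0]'; python3 -m crank '[1,0.024,-0.266,0.1,0,0,0,1,0.024,-0.266,0.1,0,0,0,1,0.024,-0.266,0.35,0,0,0,1,0.024,-0.266,0.35,0,0,0,1,0.024,-0.266,0.35,0,0,0]'
python3 - <<'E'
from h import *
D=np.radians
f=ctrl.grab_frame("top");g=ctrl.grab_frame("scene")
cv2.imwrite("pics/a.png",np.hstack([cv2.resize(f["color"][230:340,90:220,::-1],(390,330)),cv2.resize(g["color"][165:295,410:560,::-1],(390,330))]))
rows([.442,.31,.03],down(D(9)));rows([.442,.31,.004],down(D(9)));
E
```

```text
t: 2.1
ee_pos: [0.4506, 0.2022, 0.2314]
orientation: [[0.987, 0.16, 0.0], [0.16, -0.987, 0.001], [0.0, -0.001, -1.0]]
contact_force: [0.0, -0.4, -0.1]
grip_width: 0.0853
grasp_force: 0.0
t: 2.72
ee_pos: [0.4423, 0.3032, 0.0883]
orientation: [[0.988, 0.156, -0.006], [0.156, -0.988, -0.004], [-0.006, 0.003, -1.0]]
contact_force: [0.5, 0.1, -0.1]
grip_width: 0.0853
grasp_force: 0.0
shift [-0.0053 -0.0115  0.1549] turn [ 0.     -0.0002 -0.0006] t 2.825
shift [-0.0053 -0.0115  0.2199] turn [ 0.     -0.0002 -0.0006] t 2.825
```

View pics/a.png

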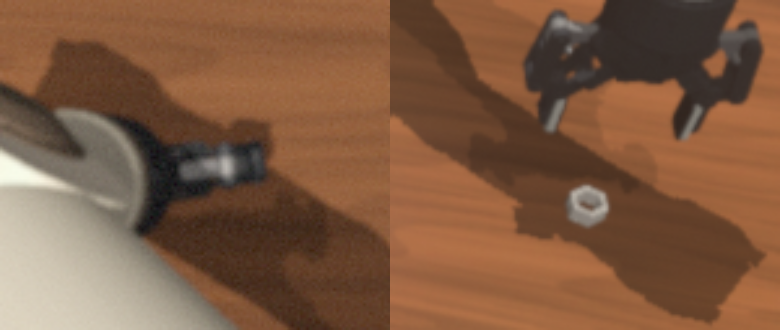

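The nut (crop px 587,206) sits below and between the open fingers (550–685). Descend and close.

```bash
python3 -m crank '[1,-0.005,-0.0115,0.15,0,0,0,1,-0.005,-0.0115,0.215,0,0,0,1,-0.005,-0.0115,0.215,0,0,0,1,-0.005,-0.0115,0.215,0,0,0,-1,-0.005,-0.0115,0.215,0,0,0,-1,-0.005,-0.0115,0.215,0,0,0,-1,-0.005,-0.0115,0.215,0,0,0,-1,-0.005,-0.0115,0.215,0,0,0,-1,-0.005,-0.0115,0.215,0,0,0,-1,-0.005,-0.0115,0.215,0,0,0]' 40
```

```text
t: 4.08
ee_pos: [0.4417, 0.3105, 0.0058]
orientation: [[0.988, 0.157, 0.001], [0.157, -0.988, -0.0], [0.001, 0.0, -1.0]]
contact_force: [-0.7, -1.3, 6.2]
grip_width: 0.0258
grasp_force: 39.7
```

```bash
python3 -m crank '[-1,0,0,-0.15,0,0,0,-1,0,0,-0.3,0,0,0,-1,0,0,-0.45,0,0,0,-1,0,0,-0.45,0,0,0,-1,0,0,-0.45,0,0,0]'
python3 - <<'E'
from h import *
D=np.radians
rows([.429,.029,.19],down(D(30)))
E
```

```text
t: 4.7
ee_pos: [0.4411, 0.3097, 0.1849]
orientation: [[0.988, 0.156, -0.0], [0.156, -0.988, -0.001], [-0.0, 0.001, -1.0]]
contact_force: [0.2, -0.1, -0.4]
grip_width: 0.0254
grasp_force: 39.8
shift [-0.1395  0.6885 -0.0122] turn [ 0.0005  0.0003 -0.2334] t 4.7
```

```bash
python3 -m crank '[-1,-0.1395,0.688,-0.01,0,0,-0.233,-1,-0.1395,0.688,-0.01,0,0,-0.233,-1,-0.1395,0.688,-0.01,0,0,-0.233,-1,-0.1395,0.688,-0.01,0,0,-0.233,-1,-0.1395,0.688,-0.01,0,0,-0.233,-1,-0.1395,0.688,-0.01,0,0,-0.233,-1,-0.1395,0.688,-0.01,0,0,-0.233]'
python3 - <<'E'
from h import *
D=np.radians
rows([.429,.029,.062],down(D(30)))
g=ctrl.grab_frame("scene")
cv2.imwrite("pics/b.png",cv2.resize(g["color"][100:320,220:440,::-1],(600,600)))
E
```

```text
t: 5.58
ee_pos: [0.4284, 0.0303, 0.1883]
orientation: [[0.866, 0.5, -0.002], [0.5, -0.866, 0.001], [-0.001, -0.002, -1.0]]
contact_force: [-0.1, -0.3, 0.2]
grip_width: 0.0255
grasp_force: 39.8
shift [2.000e-04 4.200e-03 3.156e-01] turn [-0.0013  0.0009 -0.0003] t 5.575
```

View pics/b.png

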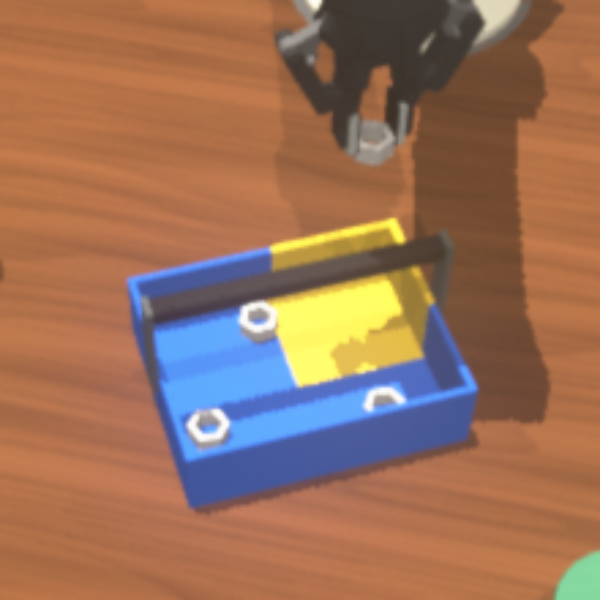

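The nut is held (px 372,142) above the yellow corner of the tote. Lower and release with a partial opening.

```bash
python3 -m crank '[-1,0,0.004,0.15,0,0,0,-1,0,0.004,0.3,0,0,0,-1,0,0.004,0.31,0,0,0,-1,0,0.004,0.31,0,0,0,-0.1,0,0.004,0.31,0,0,0,-0.1,0,0.004,0.31,0,0,0,-0.1,0,0.004,0.31,0,0,0,-0.1,0,0.004,0.31,0,0,0]' ; python3 -m crank '[-0.1,0,0,-0.2,0,0,0,-0.1,0,0,-0.38,0,0,0,-0.1,0,0,-0.38,0,0,0,-0.1,0,0,-0.38,0,0,0]'
python3 - <<'E'
from h import *
D=np.radians
rows([.497,-.0014,.22],down(D(120)));rows([.497,-.0014,.22],down(D(-60)))
g=ctrl.grab_frame("scene");print(ctrl.get_state()["q"])
cv2.imwrite("pics/c.png",cv2.resize(g["color"][100:320,220:440,::-1],(600,600)))
E
```

```text
t: 6.62
ee_pos: [0.4305, 0.0282, 0.0659]
orientation: [[0.866, 0.499, 0.001], [0.499, -0.866, -0.0], [0.001, 0.001, -1.0]]
contact_force: [0.0, 0.3, -0.8]
grip_width: 0.0387
grasp_force: 0.0
t: 7.12
ee_pos: [0.4318, 0.0282, 0.2195]
orientation: [[0.867, 0.499, 0.005], [0.499, -0.867, -0.002], [0.004, 0.004, -1.0]]
contact_force: [-0.7, -0.7, -0.7]
grip_width: 0.0385
grasp_force: 0.0
shift [ 0.1043  0.1455 -0.0004] turn [ 3.8000e-03  2.0000e-04 -1.0007e+00] t 7.125
shift [ 0.1043  0.1455 -0.0004] turn [ 2.000e-04 -3.800e-03  9.993e-01] t 7.125
[ 0.66547172  0.15856792 -0.85321184  2.07510763  0.14718704  0.96500461
 -1.31386527]
```

View pics/c.png

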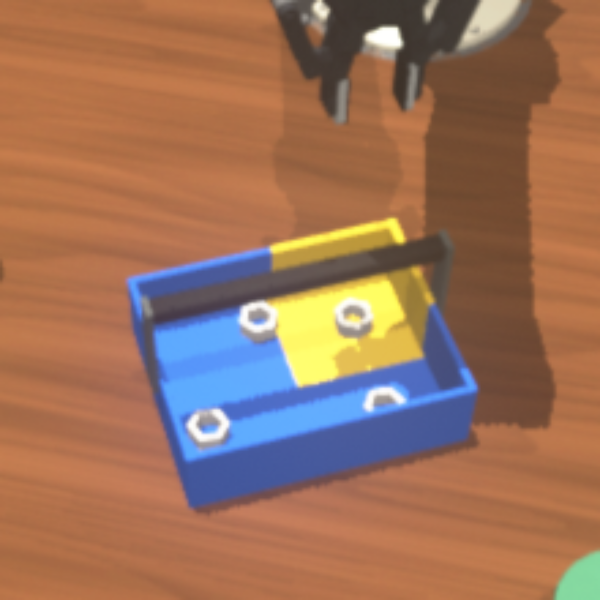

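The stray nut lies on the yellow patch (px 353,317), released. Now the handle.

```bash
python3 -m crank '[1,0.104,0.1455,0,0,0,0.2,1,0.104,0.1455,0,0,0,0.4,1,0.104,0.1455,0,0,0,0.6,1,0.104,0.1455,0,0,0,0.8,1,0.104,0.1455,0,0,0,0.999,1,0.104,0.1455,0,0,0,0.999,1,0.104,0.1455,0,0,0,0.999,1,0.104,0.1455,0,0,0,0.999,1,0.104,0.1455,0,0,0,0.999,1,0.104,0.1455,0,0,0,0.999]'
python3 - <<'E'
from h import *
D=np.radians
rows([.4972,-.0014,.099],down(D(-60)))
print(ctrl.get_state()["q"])
E
```

```text
t: 8.43
ee_pos: [0.4901, -0.0031, 0.2081]
orientation: [[0.545, -0.838, -0.023], [-0.838, -0.545, -0.007], [-0.007, 0.022, -1.0]]
contact_force: [-0.6, 0.7, -0.7]
grip_width: 0.0854
grasp_force: 0.0
shift [ 0.0079 -0.0232  0.2723] turn [0.0144 0.0039 0.0339] t 8.425
[-0.22310837  0.22665879  0.19545734  1.96662464 -0.04570321  0.97569785
 -2.5706513 ]
```

Joint 7 is on its limit; turn the other way (half-turn equivalent grasp).

```bash
python3 -m crank '[1,0,0,0,0,0,-0.2,1,0,0,0,0,0,-0.4,1,0,0,0,0,0,-0.6,1,0,0,0,0,0,-0.8,1,0,0,0,0,0,-1,1,0,0,0,0,0,-1,1,0,0,0,0,0,-1,1,0,0,0,0,0,-1,1,0,0,0,0,0,-1,1,0,0,0,0,0,-1]' >/dev/null; python3 -m crank '[1,0,0,0,0,0,-0.95,1,0,0,0,0,0,-0.95,1,0,0,0,0,0,-0.95,1,0,0,0,0,0,-0.95,1,0,0,0,0,0,-0.95,1,0,0,0,0,0,-0.95,1,0,0,0,0,0,-0.95,1,0,0,0,0,0,-0.95,1,0,0,0,0,0,-0.95]'
python3 - <<'E'
from h import *
D=np.radians
rows([.4972,-.0014,.15],down(D(120)))
rows([.4972,-.0014,.099],down(D(120)))
print(ctrl.get_state()["q"])
E
```

```text
t: 10.8
ee_pos: [0.4913, -0.0025, 0.2096]
orientation: [[-0.478, 0.878, -0.02], [0.878, 0.478, -0.005], [0.005, -0.02, -1.0]]
contact_force: [-0.3, -0.6, 0.5]
grip_width: 0.0857
grasp_force: 0.0
shift [-0.0053  0.0171  0.1487] turn [-0.0125 -0.0032 -0.016 ] t 10.8
shift [-0.0059  0.0196  0.2762] turn [-0.0125 -0.0032 -0.016 ] t 10.8
[ 0.14086469  0.23326476 -0.22145446  1.95276406  0.06566392  0.98197721
  0.38620345]
```

```bash
python3 -m crank '[1,-0.005,0.017,0.1,-0.0125,-0.003,-0.016,1,-0.005,0.017,0.1,-0.0125,-0.003,-0.016,1,-0.0055,0.0175,0.1,-0.0125,-0.003,-0.016,1,-0.0055,0.018,0.2,-0.0125,-0.003,-0.016,1,-0.006,0.0195,0.276,-0.0125,-0.003,-0.016,1,-0.006,0.0195,0.276,-0.0125,-0.003,-0.016,1,-0.006,0.0195,0.276,-0.0125,-0.003,-0.016]'
python3 - <<'E'
from h import *
rows([.4972,-.0014,.099],down(np.radians(120)))
g=ctrl.grab_frame("scene")
cv2.imwrite("pics/d.png",cv2.resize(g["color"][100:320,220:440,::-1],(600,600)))
E
```

```text
t: 11.68
ee_pos: [0.4994, -0.0013, 0.1017]
orientation: [[-0.502, 0.865, 0.004], [0.865, 0.502, 0.0], [-0.002, 0.004, -1.0]]
contact_force: [-0.2, -0.0, -0.3]
grip_width: 0.0856
grasp_force: 0.0
shift [ 0.0024 -0.0049  0.0068] turn [0.0023 0.0011 0.0016] t 11.675
```

View pics/d.png

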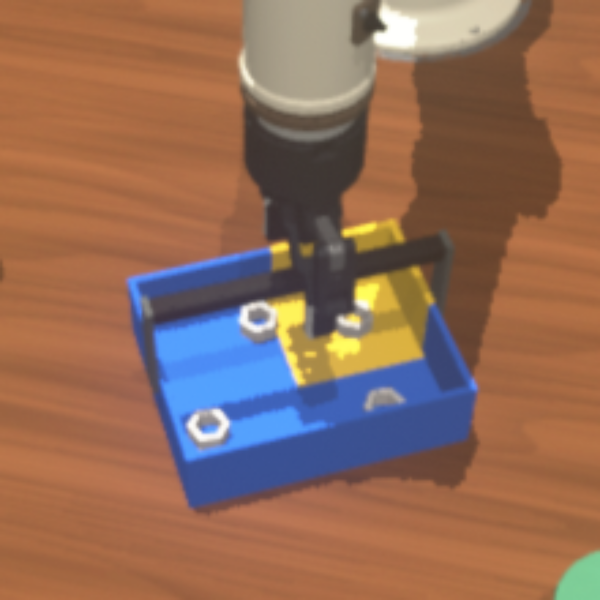

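Fingers straddle the bar near its middle (px 320,300). Grip at 120 N and lift.

```bash
python3 -m crank '[-1,0,-0.002,0.005,0,0,0,-1,0,-0.002,0.005,0,0,0,-1,0,-0.002,0.005,0,0,0,-1,0,-0.002,0.005,0,0,0,-1,0,-0.002,0.005,0,0,0,-1,0,-0.002,0.005,0,0,0,-1,0,-0.002,0.005,0,0,0]' 120; python3 -m crank '[-1,0,0,-0.04,0,0,0,-1,0,0,-0.08,0,0,0,-1,0,0,-0.13,0,0,0,-1,0,0,-0.19,0,0,0,-1,0,0,-0.25,0,0,0,-1,0,0,-0.3,0,0,0,-1,0,0,-0.33,0,0,0,-1,0,0,-0.33,0,0,0,-1,0,0,-0.33,0,0,0]'
python3 - <<'E'
from h import *
from scipy.spatial.transform import Rotation as Ro
s=ctrl.get_state();R=np.array(s["orientation"])
a=np.radians(120);x=np.array([np.cos(a),np.sin(a),0]);y=np.array([-np.sin(a),np.cos(a),0])
d=(x+y)/2**.5;ax=np.cross([0,0,1],d)   # z leans toward the low corner
for deg in(27,):
    T=Ro.from_rotvec(ax*np.radians(deg)).as_matrix()@down(a)
    rows(s["ee_pos"],T);print(T@[1,0,0],T@[0,1,0],x,y)
print(s["q"])
E
```

```text
t: 12.6
ee_pos: [0.4976, -0.0018, 0.0985]
orientation: [[-0.503, 0.865, 0.002], [0.865, 0.503, 0.0], [-0.001, 0.002, -1.0]]
contact_force: [-1.1, 0.7, 6.3]
grip_width: 0.0138
grasp_force: 117.4
t: 13.72
ee_pos: [0.4964, -0.0019, 0.2293]
orientation: [[-0.503, 0.865, 0.0], [0.865, 0.503, 0.0], [0.0, 0.0, -1.0]]
contact_force: [-0.4, -0.4, -5.5]
grip_width: 0.0142
grasp_force: 117.6
shift [0. 0. 0.] turn [-0.2116 -0.2125  0.0018] t 13.725
[-0.42555607  0.84607821 -0.32101976] [0.79158148 0.51994719 0.32101976] [-0.5        0.8660254  0.       ] [-0.8660254 -0.5        0.       ]
[ 0.15309445  0.20645996 -0.23009985  1.93631296  0.05511061  1.00453762
  0.42470897]
```

```bash
python3 -m crank '[-1,0,0,0,-0.02,-0.02,0,-1,0,0,0,-0.04,-0.04,0,-1,0,0,0,-0.065,-0.065,0,-1,0,0,0,-0.09,-0.09,0,-1,0,0,0,-0.115,-0.115,0,-1,0,0,0,-0.14,-0.14,0,-1,0,0,0,-0.165,-0.165,0,-1,0,0,0,-0.19,-0.19,0,-1,0,0,0,-0.212,-0.212,0,-1,0,0,0,-0.212,-0.212,0]'; python3 -m crank '[-1,0,0,0,0,0,0,-1,0,0,0,0,0,0,-1,0,0,0,0,0,0,-1,0,0,0,0,0,0,-1,0,0,0,0,0,0,-1,0,0,0,0,0,0]'
python3 - <<'E'
from h import *
f=ctrl.grab_frame("top");g=ctrl.grab_frame("scene");print(ctrl.get_state()["q"])
cv2.imwrite("pics/e.png",np.hstack([cv2.resize(f["color"][190:350,220:400,::-1],(400,356)),cv2.resize(g["color"][70:300,220:440,::-1],(390,356))]))
def world(f,u,v):
    return cloud(f)[v,u].round(3)
import pickle;pickle.dump((f,g),open("e.pkl","wb"))
E
```

```text
t: 14.98
ee_pos: [0.4948, -0.0019, 0.2282]
orientation: [[-0.43, 0.791, 0.436], [0.844, 0.523, -0.116], [-0.32, 0.318, -0.892]]
contact_force: [0.2, -0.2, -5.4]
grip_width: 0.0138
grasp_force: 118.0
t: 15.72
ee_pos: [0.4971, -0.0018, 0.2301]
orientation: [[-0.428, 0.79, 0.44], [0.845, 0.522, -0.116], [-0.321, 0.322, -0.89]]
contact_force: [-0.8, 0.2, -5.5]
grip_width: 0.0142
grasp_force: 118.0
[ 8.31360445e-02 -3.38474060e-02 -2.71716441e-01  2.30061244e+00
  4.20891527e-01  4.78507123e-01 -6.24613007e-04]
```

View pics/e.png

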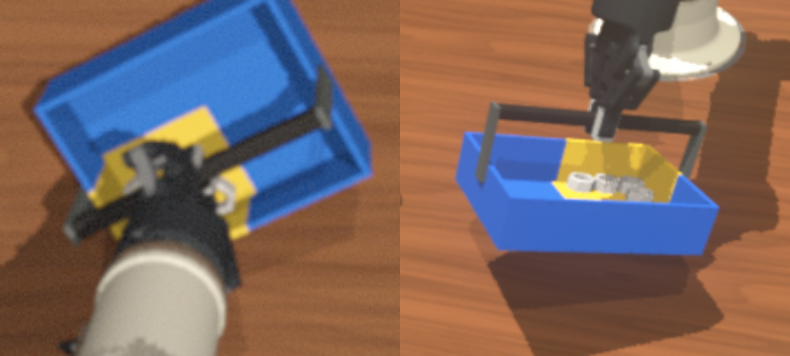

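Run:
```python
from h import *
import pickle
f,g=pickle.load(open("e.pkl","rb"));s=ctrl.get_state();T=np.array(s["orientation"])
R=T@np.diag([1,-1,-1]);o=s["ee_pos"]-.019*T[:,2]-.118*R[:,2]
img=[]
for n,F in(("top",f),("scene",g)):
    Q=(cloud(F)-o)@R;c=F["color"].astype(int)
    ins=(abs(Q[...,0])<.1)&(abs(Q[...,1])<.08)&(Q[...,2]<.05)&(Q[...,2]>-.02)
    blue=ins&(c[...,2]>c[...,0]+60)&(Q[...,2]<.02)
    q=Q[blue];A=np.c_[q[:,:2],np.ones(len(q))];print(n,"floor fit",np.linalg.lstsq(A,q[:,2],rcond=None)[0])
    rim=(c[...,2]>c[...,0]+60)&(abs(Q[...,2]-.06)<.008);q=Q[rim];print(" rim ext",q.min(0),q.max(0))
    w=ins&(c.max(2)-c.min(2)<45)&(c.max(2)>90)&(Q[...,2]>.008)&(Q[...,2]<.032)
    k,l,st,ce=cv2.connectedComponentsWithStats(w.astype(np.uint8))
    for i in range(1,k):
        if st[i,4]>8:q=Q[l==i];print(" blob",st[i],q.min(0).round(3),q.max(0).round(3))
cv2.imwrite("pics/f.png",cv2.resize(g["color"][145:210,290:390,::-1],(800,520),interpolation=cv2.INTER_CUBIC))
```

```text
top floor fit [0.00202009 0.00348592 0.00663143]
 rim ext [-0.10633534 -0.08552464  0.05203344] [0.10648902 0.08731871 0.06633568]
 blob [276 269   8   8  32] [0.076 0.02  0.009] [0.094 0.031 0.025]
 blob [317 270   8  17  82] [0.014 0.053 0.01 ] [0.033 0.08  0.027]
scene floor fit [-0.01237144  0.14245104 -0.0003671 ]
 rim ext [-0.10681143 -0.08901804  0.05200109] [0.10500339 0.08506388 0.06329032]
 blob [314 182  49  18 520] [0.012 0.018 0.008] [0.097 0.079 0.024]
```

View pics/f.png

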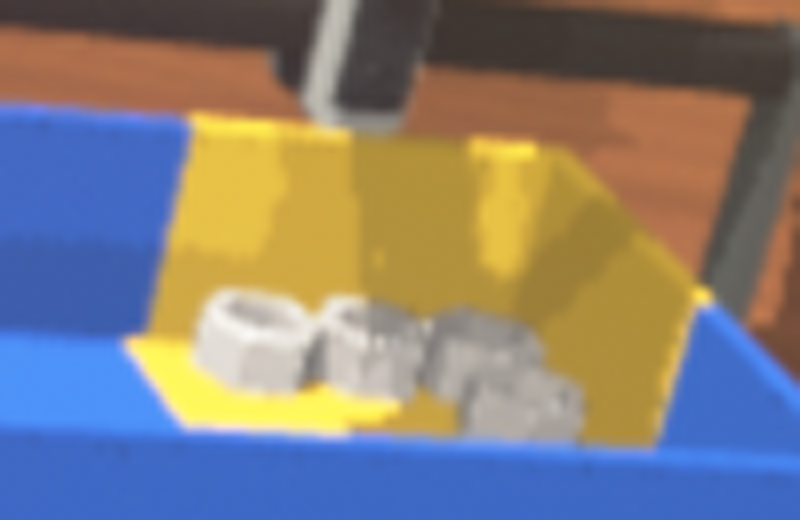

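All four nuts lie on the yellow patch. They span tote x 12–97 mm and y 18–79 mm, and the tote is steady at 27 degrees.

```bash
python3 -c "
from rig import ctrl
s=ctrl.get_state();print(s['t'],max(abs(s['joint_vel'])),s['grasp_force']);print(ctrl.job_done())"
```

```text
15.825 0.009048532834145423 118.04589986801147
the job is handed in; nothing more can be done
None
```

The stray nut went into the tote while it stood on the bench. I handed the job in at about 16 s with the gripper holding the tote clear of the bench, tipped 27° and steady, and all four nuts on the yellow patch; the moves stayed clear of the tape roll, paint pot and spray can, though I didn't re-measure them, and no verdict came back.

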